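# Switch the carton diverter to the near lane and bolt it

### The arm

A 6-joint arm with a two-finger parallel gripper is mounted at the origin on the work surface; the furniture and walls round the work are solid. World frame = base frame: x ahead of the robot, y to its left, z up, the work surface at z = 0. Lengths are in mm, angles in rad, forces in N, time in s.
With the tool pointing down it reaches from about 350 to 875 mm from the base axis. Payload 4.2 kg.
Tool frame: the origin (TCP) lies midway between the tips of the shut fingers; the grasp point (between the pads) lies 19 mm behind it (arm.grasp_offset is the distance from the TCP to the grasp point, in mm); z points along the fingers, y is the line along which they close (so a half turn about z gives the same grasp; the last joint's range is limited). The gripper opens to 85 mm and grips with 20 to 120 N. Pads are 22 mm wide; open, the fingers measure 114 mm over their backs; the gripper's body (76 mm by 85 mm) begins 54 mm behind the grasp point. The pads swing forward as they close: fully open they stand 13 mm farther back than shut.
Start: joints at [1.431, 0.385, 0.008, 0, -1.194, -0.259], TCP at [242.662, 575.946, 231.312] pointing down, gripper open.
Joint ranges: [-3.14, 3.14], [-1.21, 2.06], [-1.07, 1.41], [-3.16, 2.05], [-2.99, -0.16], [-3.1, 3.1]. Speed limits (rad/s): [2.79, 2.79, 3.14, 3.14, 3.14, 3.14].

### API

Orientations are given as a unit quaternion [x, y, z, w].
In Python, from bench import arm gives the robot as it stands. The module is installed in compiled form; this text tells all that it offers.
- The arm moves only by the tool servo_tool, never from a script. Its argument "increments" is a list of rows, each a list of 7 numbers: the opening, from 0 (shut) to 1 (fully open), then the shift along the tool's x, y, z in m, then the turn, a rotation vector about the tool's x, y, z in degrees. In form: [[grip, x, y, z, ax, ay, az], ...]. A call has 1 to 12 rows; each row is the pose to reach, as a shift and turn from the pose commanded when the call began, along the tool's axes at that moment; what a row does not reach only later rows make up. A row lasts 1/8 s, in which the tool goes at most 62.5 mm and 10.7 degrees, less where a joint would pass 70% of its speed; a pose out of reach is approached as far as the arm can. A call with a gripper value outside its range is refused whole. The fingers move at their own pace and stop on an object; the grip force is fixed at half the most. Time passes only in rows, so rows that repeat a pose let the fingers close. It gives the time, the measured TCP pose, the force, the opening and the grip force at its end, in the units of the state.
- arm.read_state(): the state, without advancing time (a new reading comes with each control period).
- arm.get_image(name): name is "scene" or "top"; returns a dict with "color" (480x640x3 uint8, red, green, blue), "fx", "fy", "cx", "cy" (pixels), "k1" (the pictures are not rectified: a ray, as slopes to the right and down, at radius r is drawn at 1 + k1 r^2 times it, then the intrinsics apply), "rvec" (rotation vector, rad) and "tvec" (3), from world to camera coordinates, as OpenCV has them. Camera axes: x right, y down, z forward; pixel columns grow to the right and rows downward; lengths in mm; the calibration is good to about 2 mm. A picture is of the moment at which its call begins. There is no depth.
- arm.job_done(): hands the job in; it is judged then, once.
Trained networks look in the newest picture that a camera, given by its name, has taken for a name from the list of things; names that differ only in an ending like _2 or _b are one class to them, and where a whole thing is asked for, a point or a joint stands for the part that bears it (a point fixed in the world has none). Each returns a list of dicts, best first, with "p" (0 to 1); they miss things now and then, are a little off and sometimes report something else, mostly with a low value. They report only what shows in the picture. A call takes as long as a camera call.
- arm.look_for(camera, thing): "box" ([centre column, centre row, width, height] in pixels, round what is visible of it).
- arm.spot_point(camera, thing): "centre" ([column, row] in pixels: a listed point, or the origin of a listed thing).
The state is a dict: "clock": time; "joints": joint angles; "joint_vel": joint speeds; "joint_efforts": joint torques, N m; "position": TCP position; "ee_rot": TCP orientation; "contact_force": force on the tool from outside, world axes, zero at the start; "wrist_torque": the same for the moment, N m; "gripper_width": finger opening in mm; "grasp_force": force on a finger pad.
Only numpy, scipy, OpenCV 4.12 (cv2) and the standard library are available. Lean on these libraries where they do the work, as an engineer would, in place of code of your own. Each camera call takes 0.05 s, during which the arm holds its last target. There are 200 camera calls.

### The job

Switch the small carton diverter over to the near lane: tip its flap away from the robot until it snaps over against its far stop (the feed slide hangs over it, so reach in under the slide's lip with the tool tilted). Then lock the setting by sliding the bolt knob on the right-hand rail all the way to its far end, and let go. Leave the carton, the filled cup and the date stamp on the table where they are.

Things in the scene. Friction and masses are not known exactly. Their poses are not given: they have to be found in the camera images.
- diverter: Fixed two-lane carton diverter; grey base 250 x 170 x 8 mm. Origin at table height under the flap's hinge, midway across; x points away from the robot (yaw varies), y left, z up. Hinge along y at x 0, z 25 mm. Steel lane floors fall from z 25 mm at the hinge to 10 mm at x -115 and +115 mm; lane walls at y +/-78 mm reach z 44 mm. Nothing stands over the lane on the robot's side of the slide's lip.
- slide_lip (a point): Middle of the lip of the feed slide, a steel chute 158 mm wide that hangs over the flap: diverter x -25, y 0, z 177 mm (lip 6 mm thick). From the lip it rises away from the robot at 22 degrees for 160 mm; its 30 mm side walls begin 50 mm behind the lip. Two uprights at y +/-84 mm, x 40 to 100 mm, carry it.
- flap (a joint): Angle of the flap, an aluminium plate 138 mm wide, 4 mm thick, 95 mm from hinge to rim. 0 = near stop, leaning 34 degrees towards the robot (start); 0.6 = upright; 1.2 = far stop, 34 degrees away. A snap spring (0.25 N m at the stops, nothing at upright) drives it to the nearer stop. Pushed 45 mm from the hinge it takes about 6 N at first, then less; past upright it springs over by itself.
- flap_edge (a point): Middle of the free upper edge of the flap, 95 mm from the hinge; moves with the flap (z 120 mm when upright, 103 mm at either stop).
- bolt (a joint): Travel of the bolt knob in m along the diverter's +x (away from the robot). 0 = near end, 0.070 = far end stop (locked). It starts at 0 to 0.025 and stays where it is left; friction about 1.5 N.
- bolt_top (a point): Centre of the top of the bolt knob, a black block 22 (x) by 26 (y) by 36 mm high, top at z 69 mm, on a rail 24 mm high at diverter y -130 mm. Its centre runs from x -130 mm (near end) to -60 mm (far end). The rail's end blocks, centred at x -156 and -34 mm, 14 mm long, reach z 38 mm. Free space round the knob above that height; a thin rod leaves its far side.
- carton: Bystander: small cardboard carton 66 x 48 x 50 mm, origin at the centre of its underside.
- filled_cup: Bystander: clear cup full of brown bean paste, 104 mm across, 41 mm high, standing by itself to the left, origin at the centre of its underside.
- date_stamp: Bystander: black and grey hand stamp 30 x 42 x 88 mm standing upright, origin at the centre of its underside.

How it is judged:
By the outcome, as a careful person would: the job done as asked, in the order asked, and still so for the second after the job is handed in, with the robot touching nothing.
It also fails if it takes over 37 s, if anything falls off the work surface, if the arm or the gripper's body presses on something with over 40 N, if the wrist force passes 120 N, or if a joint passes its speed limit or range.

## Working session

There is one attempt and no reset: what is moved stays moved. The work goes in short steps, Python scripts to look and compute and a tool call to move; the robot and the scene stay as the last step left them, time stands still between calls to the robot, and variables do not carry over. Pictures are saved under pics/ and viewed, at most 10 in all, crops included, and the job is handed in when it is done.

Besides the shell and the picture viewer there is one more tool, called after "Request:" in YAML: its name, and indented under it one key for each argument. servo_tool: Moves the arm, as the interface text tells. Its arguments: {"type":"object","properties":{"increments":{"type":"array","items":{"type":"array","items":{"type":"number"}}}},"required":["increments"]}

```bash
mkdir -p pics; cat > h.py <<'E'
import numpy as np, cv2
from bench import arm
from scipy.spatial.transform import Rotation as R
def cam(n):
    d=arm.get_image(n); return d
def ray(d,px):
    u=np.array([(px[0]-d['cx'])/d['fx'],(px[1]-d['cy'])/d['fy']]); s=u.copy()
    for _ in range(20): s=u/(1+d['k1']*(s@s))
    M=cv2.Rodrigues(np.array(d['rvec'],float))[0]; t=np.array(d['tvec'],float).ravel()
    return -M.T@t, M.T@np.array([s[0],s[1],1.])
def atz(d,px,z):
    o,r=ray(d,px); return o+r*(z-o[2])/r[2]
def proj(d,P):
    M=cv2.Rodrigues(np.array(d['rvec'],float))[0]; c=np.atleast_2d(P)@M.T+np.array(d['tvec'],float).ravel()
    s=c[:,:2]/c[:,2:]; s=s*(1+d['k1']*(s**2).sum(1,keepdims=True))
    return s*[d['fx'],d['fy']]+[d['cx'],d['cy']]
E
python3 - <<'E'
from h import *
Z=dict(diverter=0,slide_lip=177,flap_edge=103,bolt_top=69,carton=0,filled_cup=0,date_stamp=0)
for c in("scene","top"):
    d=cam(c); cv2.imwrite(f"pics/{c}0.png",d['color'][:,:,::-1])
    print(c,ray(d,(320,240))[0].round(0))
    for k,z in Z.items():
        print(k,[(round(q['p'],2),np.round(q['centre']).tolist(),atz(d,q['centre'],z).round(0).tolist()) for q in arm.spot_point(c,k)[:2]])
print(arm.read_state())
E
```

```text
scene [-317. -400.  914.]
diverter [(0.91, [382.0, 254.0], [581.0, -138.0, 0.0]), (0.2, [385.0, 203.0], [778.0, -75.0, 0.0])]
slide_lip [(0.81, [382.0, 203.0], [562.0, -132.0, 177.0])]
flap_edge [(0.8, [378.0, 236.0], [530.0, -140.0, 103.0])]
bolt_top [(0.72, [426.0, 276.0], [484.0, -272.0, 69.0])]
carton [(0.84, [436.0, 360.0], [325.0, -350.0, 0.0])]
filled_cup [(0.85, [251.0, 211.0], [592.0, 256.0, 0.0])]
date_stamp [(0.93, [238.0, 275.0], [365.0, 160.0, -0.0])]
top [ 344.  -53. 1167.]
diverter [(0.6, [350.0, 198.0], [588.0, -133.0, 0.0])]
slide_lip [(0.66, [357.0, 191.0], [565.0, -135.0, 177.0])]
flap_edge [(0.56, [357.0, 208.0], [540.0, -140.0, 103.0]), (0.45, [205.0, 197.0], [568.0, 221.0, 103.0])]
bolt_top [(0.75, [410.0, 232.0], [488.0, -271.0, 69.0])]
carton [(0.85, [435.0, 303.0], [315.0, -345.0, 0.0])]
filled_cup [(0.64, [204.0, 196.0], [593.0, 249.0, 0.0])]
date_stamp [(0.59, [239.0, 284.0], [363.0, 153.0, 0.0]), (0.29, [357.0, 205.0], [567.0, -149.0, 0.0])]
{'clock': 0.8, 'joints': array([ 1.43055943e+00,  3.84675118e-01,  7.90127797e-03,  1.12961106e-05,
       -1.19395743e+00, -2.58601375e-01]), 'joint_vel': array([ 0.00125194, -0.00079691, -0.00064598,  0.00185688, -0.00209649,
       -0.00033664]), 'joint_efforts': array([ 8.41958790e-04, -3.92034209e+01,  1.88603497e+01,  4.19026271e+00,
       -3.70543312e-04, -4.87175100e-06]), 'position': array([242.69034692, 575.94817328, 231.3292904 ]), 'ee_rot': array([ 9.80182223e-01, -1.98097977e-01,  3.31865781e-06, -3.27817574e-05]), 'contact_force': array([-0.75039378, -1.31477502, -0.53174764]), 'wrist_torque': array([0.03119475, 0.01528402, 0.00372831]), 'grasp_force': 0.0, 'gripper_width': 85.2360858170257}
```

View pics/scene0.png

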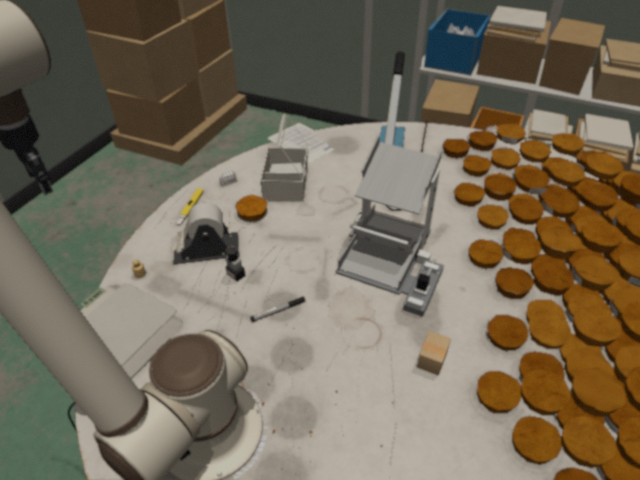

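View pics/top0.png

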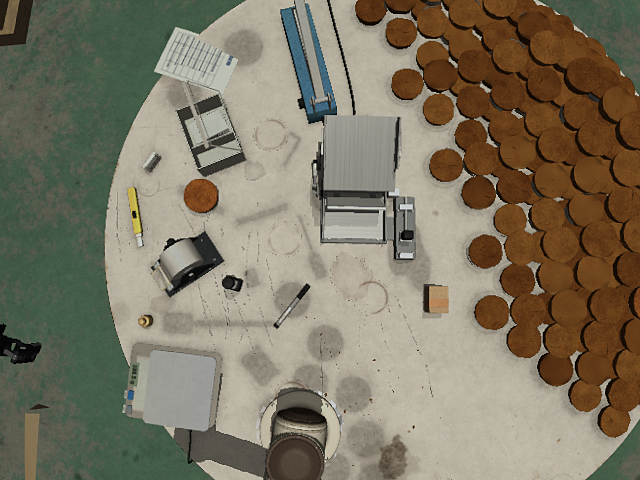

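```bash
cat >> h.py <<'E'
def model(x,y,psi,bolt,P):
    P=np.array(P,float); c,s=np.cos(psi),np.sin(psi)
    return np.c_[x+c*P[:,0]-s*P[:,1], y+s*P[:,0]+c*P[:,1], P[:,2]]
def overlay(d,pose,box,k,fn,bolt=-115,flap=0):
    x0,y0,w,h=box; im=cv2.resize(d['color'][y0:y0+h,x0:x0+w,::-1],None,fx=k,fy=k,interpolation=cv2.INTER_CUBIC)
    a=-0.5934+flap*0.989; fx,fz=95*np.sin(a),25+95*np.cos(a)
    L=[[(-125,-85,8),(-125,85,8),(125,85,8),(125,-85,8),(-125,-85,8)],[(-25,79,177),(-25,-79,177),(123,-79,237),(123,79,237),(-25,79,177)],
       [(0,69,25),(fx,69,fz),(fx,-69,fz),(0,-69,25)],[(bolt+a_,-130+b_,69) for a_,b_ in((-11,-13),(-11,13),(11,13),(11,-13),(-11,-13))],
       [(-163,-130,38),(-27,-130,38)],[(-115,78,44),(-10,78,44)],[(-115,-78,44),(-10,-78,44)]]
    for i,l in enumerate(L):
        p=((proj(d,model(*pose,0,l))-[x0,y0]+.5)*k-.5).round().astype(int)
        cv2.polylines(im,[p],False,[(0,0,255),(0,255,0),(255,0,255),(255,255,0),(0,255,255),(255,0,0),(255,0,0)][i],1)
    cv2.imwrite(fn,im)
E
python3 - <<'E'
from h import *
pose=(588,-135,0.04)
a=cam("top");b=cam("scene")
overlay(a,pose,(300,100,130,170),3.5,"pics/a.png"); overlay(b,pose,(320,120,140,200),3,"pics/b.png")
A=cv2.imread("pics/a.png");B=cv2.imread("pics/b.png");h=600
B=B[:h];A=A[:h]; H=max(len(A),len(B))
pad=lambda m:cv2.copyMakeBorder(m,0,H-len(m),0,0,0)
C=np.hstack([pad(A)[:, :],pad(B)]);C=C[:, :]; s=min(1,800/C.shape[1]); cv2.imwrite("pics/ov1.png",cv2.resize(C,None,fx=s,fy=s)); print(C.shape,s)
E
```

```text
(600, 875, 3) 0.9142857142857143
```

View pics/ov1.png

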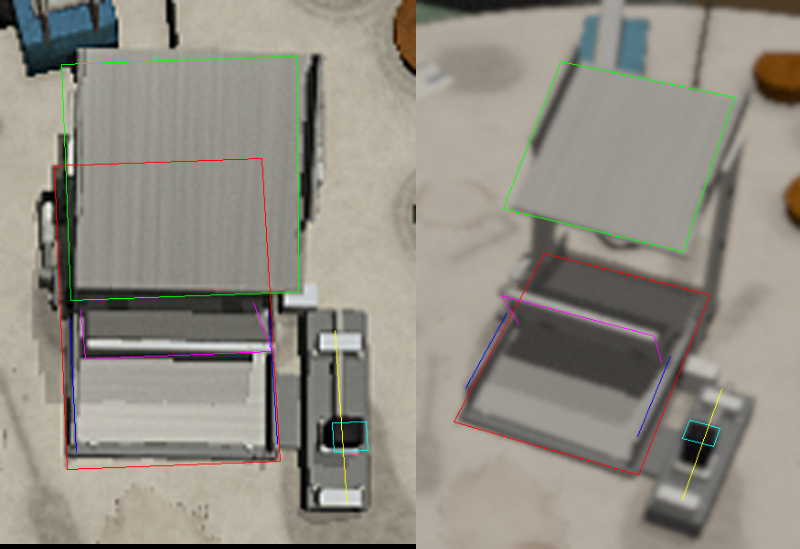

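```bash
python3 - <<'E'
from h import *
from scipy.optimize import least_squares
T=[((72,291),(-25,79,177)),((301,293),(-25,-79,177)),((68,457),(-125,85,8)),((273,460),(-125,-85,8)),((82,343),(-53,69,103)),((271,347),(-53,-69,103)),((342,497),(-156,-130,38)),((341,342),(-34,-130,38))]
S=[((507,208),(-25,79,177)),((686,250),(-25,-79,177)),((637,470),(-125,-85,8)),((504,294),(-53,69,103)),((656,337),(-53,-69,103)),((681,497),(-156,-130,38)),((721,400),(-34,-130,38))]
a=cam("top");b=cam("scene")
tp=np.array([t[0] for t in T])/3.2+[300,100]; sp=(np.array([t[0] for t in S])-[416,0])/2.743+[320,120]
tP=[t[1] for t in T]; sP=[t[1] for t in S]
ft=lambda q:(proj(a,model(*q,0,tP))-tp).ravel(); fs=lambda q:(proj(b,model(*q,0,sP))-sp).ravel()
for f in(ft,fs,lambda q:np.r_[ft(q),fs(q)]):
    r=least_squares(f,[588,-135,0],x_scale=[1,1,.01],loss='soft_l1'); print(r.x.round(3),r.fun.reshape(-1,2).round(1).tolist())
q=r.x
overlay(a,q,(300,100,130,170),3.2,"pics/a.png",-113); overlay(b,q,(320,120,140,200),2.75,"pics/b.png",-113)
A=cv2.imread("pics/a.png");B=cv2.imread("pics/b.png"); H=550
C=np.hstack([cv2.copyMakeBorder(m,0,H-len(m),0,0,0) for m in(A,B)]); print(C.shape);cv2.imwrite("pics/ov2.png",C[:,:800])
# bolt: local x along from top detections
for d,c in((a,"top"),(b,"scene")):
    p=atz(d,arm.spot_point(c,"bolt_top")[0]['centre'],69)[:2]-q[:2]; cc,s=np.cos(q[2]),np.sin(q[2]); print("bolt local",cc*p[0]+s*p[1],-s*p[0]+cc*p[1])
E
```

```text
[ 5.91922e+02 -1.39100e+02 -1.20000e-02] [[0.3, -1.0], [0.1, -0.8], [-1.7, 0.3], [0.9, 0.1], [1.0, 1.3], [0.4, 0.8], [-0.7, -0.2], [-1.1, -0.2]]
[ 5.88519e+02 -1.39582e+02  6.00000e-03] [[0.1, -0.6], [-0.0, 1.3], [-0.0, 2.3], [-0.0, 0.0], [-0.3, 0.1], [0.0, -0.7], [0.2, -1.2]]
[ 5.90934e+02 -1.39262e+02 -3.00000e-03] [[0.4, -0.3], [0.3, -0.7], [-1.2, 1.0], [1.4, 0.1], [1.3, 2.0], [0.6, 0.9], [-0.1, -0.2], [-0.9, -0.2], [0.4, -1.4], [-0.0, 0.8], [-0.4, 1.6], [0.1, -0.8], [-0.4, -0.5], [-0.6, -1.3], [0.0, -1.6]]
(550, 801, 3)
bolt local -100.66198692770388 -128.84005653025147
bolt local -109.31030346715183 -129.47324930336222
```

View pics/ov2.png

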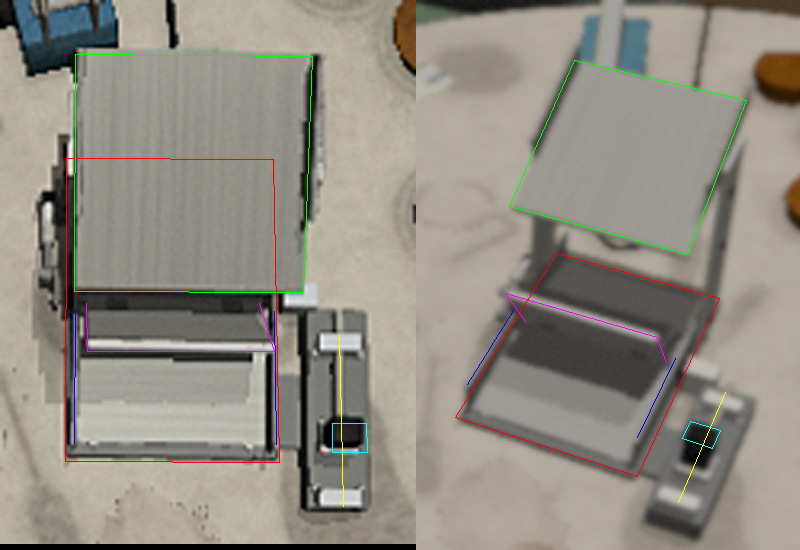

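```bash
cat >> h.py <<'E'
def inc(pos,phi,yaw=0,pos0=None,rot0=None):
    s=arm.read_state(); p0=np.array(pos0 if pos0 is not None else s['position']); R0=R.from_quat(rot0 if rot0 is not None else s['ee_rot'])
    f=np.radians(phi); z=np.array([np.sin(f),0,-np.cos(f)]); x=np.array([0,-1.,0]); y=np.cross(z,x)
    Rt=R.from_euler('z',yaw,degrees=True)*R.from_matrix(np.c_[x,y,z])
    print((R0.inv().apply(np.array(pos)-p0)/1000).round(4).tolist(),(R0.inv()*Rt).as_rotvec(degrees=True).round(2).tolist())
E
python3 -c "
from h import *
inc((450,-138,250),0)
inc((450,-138,250),20)"
```

```text
[0.4683, 0.5774, -0.0187] [0.0, -0.0, 67.15]
[0.4683, 0.5774, -0.0187] [17.65, 11.71, 66.44]
```

Request:
servo_tool:
  increments:
    - [0,0.468,0.577,-0.019,0,0,67]
    - [0,0.468,0.577,-0.019,0,0,67]
    - [0,0.468,0.577,-0.019,0,0,67]
    - [0,0.468,0.577,-0.019,0,0,67]
    - [0,0.468,0.577,-0.019,0,0,67]
    - [0,0.468,0.577,-0.019,0,0,67]
    - [0,0.468,0.577,-0.019,0,0,67]
    - [0,0.468,0.577,-0.019,0,0,67]
    - [0,0.468,0.577,-0.019,0,0,67]
    - [0,0.468,0.577,-0.019,0,0,67]
    - [0,0.468,0.577,-0.019,0,0,67]
    - [0,0.468,0.577,-0.019,0,0,67]

```text
clock: 2.6
position: [450.3, -139.8, 250.8]
ee_rot: [0.708, -0.706, 0.0, -0.0]
contact_force: [1.1, 0.3, 1.1]
gripper_width: -0.1
grasp_force: 0.0
```

```bash
python3 -c "
from h import *
s=arm.read_state();print(s['clock'],s['joints'].round(3),s['position'].round(1),R.from_quat(s['ee_rot']).as_matrix().round(3).tolist())
inc((430,-138,200),0)
inc((430,-138,200),45)"
```

```text
2.6 [ 0.045  0.104 -0.321  0.    -1.144 -0.043] [ 450.3 -139.8  250.8] [[0.002, -1.0, 0.001], [-1.0, -0.002, -0.0], [0.0, -0.001, -1.0]]
[-0.0019, 0.0203, 0.0507] [-0.07, -0.01, 0.11]
[-0.0019, 0.0203, 0.0507] [44.93, 0.04, 0.11]
```

Request:
servo_tool:
  increments:
    - [0,0,0.02,0.02,11,0,0]
    - [0,0,0.02,0.03,22,0,0]
    - [0,0,0.02,0.04,33,0,0]
    - [0,0,0.02,0.05,45,0,0]
    - [0,0,0.02,0.05,45,0,0]
    - [0,0,0.02,0.05,45,0,0]

```text
clock: 3.35
position: [428.9, -149.9, 196.9]
ee_rot: [0.656, -0.649, 0.266, -0.28]
contact_force: [-0.4, -0.2, -0.4]
gripper_width: 0.2
grasp_force: 0.0
```

```bash
python3 -c "
from h import *
s=arm.read_state();print(s['clock'],s['joints'].round(3),s['position'].round(1),R.from_quat(s['ee_rot']).as_matrix().round(3).tolist())
inc((450,-138,65),45)
inc((490,-138,60),45)
inc((600,-138,60),45)"
```

```text
3.35 [-0.081 -0.109 -0.751 -0.522 -0.16   0.575] [ 428.9 -149.9  196.9] [[0.017, -0.702, 0.712], [-1.0, -0.001, 0.022], [-0.015, -0.713, -0.702]]
[-0.0097, 0.0792, 0.1078] [-0.44, 1.26, 0.07]
[-0.0089, 0.0547, 0.1398] [-0.44, 1.26, 0.07]
[-0.0071, -0.0225, 0.2182] [-0.44, 1.26, 0.07]
```

```bash
cat >> h.py <<'E'
from scipy.optimize import least_squares
def fk(q,g):
    L1,L2,e,h,L,d=g
    a=q[1]-q[2]
    w=R.from_euler('z',q[0])
    F=np.array([L1*np.sin(q[1])+L2*np.cos(a+e),-d,h+L1*np.cos(q[1])-L2*np.sin(a+e)])
    # forearm axis u (pitch a below horizontal)
    Rf=R.from_euler('y',a)*R.from_euler('x',q[3])*R.from_euler('y',-q[4])
    z=w.apply(Rf.apply([1,0,0]))
    return w.apply(F)+L*z, z
D=[([1.4306,.3847,.0079,0,-1.1940,-.2586],(242.69,575.95,231.33),(0,0,-1)),([.045,.104,-.321,0,-1.144,-.043],(450.3,-139.8,250.8),(0,0,-1)),([-.081,-.109,-.751,-.522,-.16,.575],(428.9,-149.9,196.9),(.712,.022,-.702))]
def fit():
    f=lambda g:np.concatenate([np.r_[fk(q,g)[0]-p,100*(fk(q,g)[1]-z)] for q,p,z in D])
    best=None
    for L1 in(300,400):
        for e in(-.3,0,.3):
            r=least_squares(f,[L1,350,e,250,200,160]); 
            if best is None or r.cost<best.cost: best=r
    return best
E
python3 -c "
from h import *
r=fit();print(r.x.round(2),r.cost,r.fun.round(1))
g=r.x
for th in (45,50,55,60,65):
  for P in((430,100),(490,65),(540,60),(590,60),(590,85)):
    t=np.radians(th);rho=np.sqrt(P[0]**2+138**2-160**2)
    W=np.array([rho-g[4]*np.cos(t),P[1]+g[4]*np.sin(t)-g[3]])
    c=(W@W-g[0]**2-g[1]**2)/(2*g[0]*g[1])
    if abs(c)>1: print(th,P,'no');continue
    b=np.arccos(c); # angle between links
    el=np.arctan2(W[1],W[0]); A=el+np.arctan2(g[1]*np.sin(b),g[0]+g[1]*np.cos(b))
    j2=np.pi/2-A; a=-(A-b)-g[2]; print(th,P,'j2 %.2f j3 %.2f j5 %.2f'%(j2,j2-a,a-t))
"
```

```text
[ 672.38  576.86   -1.29 -775.46   74.52  142.84] 1052.6963768443197 [-16.9   2.1  -0.7  -0.   -0.    0.   -1.2  17.    7.8   0.2   0.    0.
  -3.6 -33.9  -7.1  -1.3 -15.8   0. ]
45 (430, 100) j2 -0.21 j3 -1.01 j5 0.02
45 (490, 65) j2 -0.15 j3 -1.03 j5 0.10
45 (540, 60) j2 -0.08 j3 -0.98 j5 0.12
45 (590, 60) j2 -0.00 j3 -0.91 j5 0.12
45 (590, 85) j2 0.01 j3 -0.85 j5 0.08
50 (430, 100) j2 -0.20 j3 -1.00 j5 -0.07
50 (490, 65) j2 -0.14 j3 -1.02 j5 0.01
50 (540, 60) j2 -0.07 j3 -0.97 j5 0.02
50 (590, 60) j2 0.00 j3 -0.90 j5 0.03
50 (590, 85) j2 0.02 j3 -0.83 j5 -0.02
55 (430, 100) j2 -0.19 j3 -0.98 j5 -0.17
55 (490, 65) j2 -0.13 j3 -1.00 j5 -0.09
55 (540, 60) j2 -0.06 j3 -0.95 j5 -0.07
55 (590, 60) j2 0.02 j3 -0.88 j5 -0.07
55 (590, 85) j2 0.03 j3 -0.81 j5 -0.11
60 (430, 100) j2 -0.18 j3 -0.97 j5 -0.26
60 (490, 65) j2 -0.12 j3 -0.99 j5 -0.18
60 (540, 60) j2 -0.05 j3 -0.93 j5 -0.16
60 (590, 60) j2 0.03 j3 -0.86 j5 -0.16
60 (590, 85) j2 0.04 j3 -0.79 j5 -0.21
65 (430, 100) j2 -0.17 j3 -0.95 j5 -0.35
65 (490, 65) j2 -0.11 j3 -0.97 j5 -0.27
65 (540, 60) j2 -0.04 j3 -0.92 j5 -0.25
65 (590, 60) j2 0.04 j3 -0.84 j5 -0.25
65 (590, 85) j2 0.05 j3 -0.78 j5 -0.30
```

```bash
sed -i "s/from_euler('x',q\[3\])/from_euler('x',-q[3])/" h.py; cat >> h.py <<'E'
def ik(P,th,g):
    t=np.radians(th);rho=np.sqrt(P[0]**2+138**2-g[5]**2)
    W=np.array([rho-g[4]*np.cos(t),P[1]+g[4]*np.sin(t)-g[3]])
    c=(W@W-g[0]**2-g[1]**2)/(2*g[0]*g[1])
    if abs(c)>1: return 'no'
    b=np.arccos(c);el=np.arctan2(W[1],W[0]); A=el+np.arctan2(g[1]*np.sin(b),g[0]+g[1]*np.cos(b))
    j2=np.pi/2-A; a=-(A-b)-g[2]; return 'j2 %.2f j3 %.2f j5 %.2f'%(j2,j2-a,a-t)
E
python3 -c "
from h import *
r=fit();print(r.x.round(2),r.cost,r.fun.round(1))
for th in (20,30,45,50,55,60,65):
  for P in((430,100),(490,65),(540,60),(590,60),(590,85)): print(th,P,ik(P,th,r.x))
"
```

```text
[ 611.15  423.21   -0.87 -406.51  132.5   148.32] 431.1551613684201 [-11.6   0.1  -4.6  -0.   -0.    0.    2.1  11.7  -0.9   0.2   0.    0.
  -1.6 -23.    5.6   0.   -0.    0. ]
20 (430, 100) j2 -0.20 j3 -1.18 j5 0.63
20 (490, 65) j2 -0.08 j3 -1.17 j5 0.74
20 (540, 60) j2 0.00 j3 -1.10 j5 0.75
20 (590, 60) j2 0.08 j3 -1.02 j5 0.75
20 (590, 85) j2 0.08 j3 -0.96 j5 0.69
30 (430, 100) j2 -0.18 j3 -1.12 j5 0.41
30 (490, 65) j2 -0.07 j3 -1.11 j5 0.51
30 (540, 60) j2 0.01 j3 -1.04 j5 0.53
30 (590, 60) j2 0.09 j3 -0.95 j5 0.52
30 (590, 85) j2 0.09 j3 -0.90 j5 0.46
45 (430, 100) j2 -0.15 j3 -1.03 j5 0.09
45 (490, 65) j2 -0.05 j3 -1.02 j5 0.19
45 (540, 60) j2 0.04 j3 -0.95 j5 0.20
45 (590, 60) j2 0.12 j3 -0.86 j5 0.19
45 (590, 85) j2 0.12 j3 -0.80 j5 0.13
50 (430, 100) j2 -0.13 j3 -1.00 j5 -0.01
50 (490, 65) j2 -0.03 j3 -0.99 j5 0.08
50 (540, 60) j2 0.05 j3 -0.92 j5 0.09
50 (590, 60) j2 0.13 j3 -0.82 j5 0.08
50 (590, 85) j2 0.13 j3 -0.77 j5 0.02
55 (430, 100) j2 -0.12 j3 -0.97 j5 -0.11
55 (490, 65) j2 -0.02 j3 -0.96 j5 -0.02
55 (540, 60) j2 0.06 j3 -0.88 j5 -0.01
55 (590, 60) j2 0.15 j3 -0.79 j5 -0.02
55 (590, 85) j2 0.14 j3 -0.73 j5 -0.08
60 (430, 100) j2 -0.10 j3 -0.94 j5 -0.21
60 (490, 65) j2 -0.00 j3 -0.93 j5 -0.12
60 (540, 60) j2 0.08 j3 -0.85 j5 -0.11
60 (590, 60) j2 0.16 j3 -0.76 j5 -0.13
60 (590, 85) j2 0.16 j3 -0.70 j5 -0.19
65 (430, 100) j2 -0.09 j3 -0.91 j5 -0.31
65 (490, 65) j2 0.01 j3 -0.90 j5 -0.22
65 (540, 60) j2 0.10 j3 -0.82 j5 -0.22
65 (590, 60) j2 0.18 j3 -0.72 j5 -0.23
65 (590, 85) j2 0.18 j3 -0.66 j5 -0.29
```

```bash
cat >> h.py <<'E'
def fk(q,g):
    L1,L2,e,h,L,d,d2=g
    a=q[1]-q[2]; w=R.from_euler('z',q[0])
    F=np.array([L1*np.sin(q[1])+L2*np.cos(a+e),-d,h+L1*np.cos(q[1])-L2*np.sin(a+e)])
    Rf=R.from_euler('y',a)*R.from_euler('x',-q[3])*R.from_euler('y',-q[4])
    return w.apply(F+Rf.apply([L,-d2,0])), w.apply(Rf.apply([1,0,0]))
def fit():
    f=lambda g:np.concatenate([np.r_[fk(q,g)[0]-p,100*(fk(q,g)[1]-z)] for q,p,z in D]+[(g-G0)*1e-3])
    G0=np.array([400,380,0,300,250,80,80.])
    return least_squares(f,G0,x_scale=[100,100,.3,100,100,100,100])
E
python3 -c "
from h import *
r=fit();print(r.x.round(2),r.cost,r.fun.round(1))
for th in (20,30,45,50,55,60,65):
  for P in((430,100),(490,65),(540,60),(590,60),(590,85)): print(th,P,ik(P,th,np.r_[r.x[:5],160]))
"
```

```text
[ 5.6392e+02  4.2355e+02  1.0000e-02  1.6671e+02  2.9910e+02 -8.5000e-01
  1.6072e+02] 0.049710934294431554 [ 0.  -0.   0.  -0.  -0.   0.  -0.   0.  -0.   0.2  0.   0.   0.  -0.
 -0.   0.  -0.   0.   0.2  0.   0.  -0.1  0.  -0.1  0.1]
20 (430, 100) j2 1.09 j3 -1.48 j5 2.22
20 (490, 65) j2 0.90 j3 -1.26 j5 1.82
20 (540, 60) j2 0.81 j3 -1.13 j5 1.59
20 (590, 60) j2 0.75 j3 -1.01 j5 1.41
20 (590, 85) j2 0.67 j3 -1.00 j5 1.33
30 (430, 100) j2 0.52 j3 -1.32 j5 1.31
30 (490, 65) j2 0.62 j3 -1.19 j5 1.29
30 (540, 60) j2 0.60 j3 -1.07 j5 1.15
30 (590, 60) j2 0.60 j3 -0.95 j5 1.02
30 (590, 85) j2 0.52 j3 -0.94 j5 0.93
45 (430, 100) j2 0.18 j3 -1.12 j5 0.52
45 (490, 65) j2 0.36 j3 -1.03 j5 0.61
45 (540, 60) j2 0.41 j3 -0.92 j5 0.55
45 (590, 60) j2 0.45 j3 -0.81 j5 0.47
45 (590, 85) j2 0.39 j3 -0.79 j5 0.39
50 (430, 100) j2 0.14 j3 -1.06 j5 0.33
50 (490, 65) j2 0.32 j3 -0.97 j5 0.42
50 (540, 60) j2 0.38 j3 -0.86 j5 0.37
50 (590, 60) j2 0.42 j3 -0.75 j5 0.30
50 (590, 85) j2 0.37 j3 -0.73 j5 0.23
55 (430, 100) j2 0.12 j3 -1.00 j5 0.15
55 (490, 65) j2 0.29 j3 -0.91 j5 0.24
55 (540, 60) j2 0.36 j3 -0.81 j5 0.20
55 (590, 60) j2 0.41 j3 -0.69 j5 0.14
55 (590, 85) j2 0.36 j3 -0.67 j5 0.07
60 (430, 100) j2 0.11 j3 -0.93 j5 -0.00
60 (490, 65) j2 0.28 j3 -0.85 j5 0.08
60 (540, 60) j2 0.35 j3 -0.74 j5 0.05
60 (590, 60) j2 0.40 j3 -0.63 j5 -0.01
60 (590, 85) j2 0.36 j3 -0.61 j5 -0.08
65 (430, 100) j2 0.12 j3 -0.87 j5 -0.15
65 (490, 65) j2 0.28 j3 -0.79 j5 -0.07
65 (540, 60) j2 0.35 j3 -0.68 j5 -0.10
65 (590, 60) j2 0.41 j3 -0.57 j5 -0.16
65 (590, 85) j2 0.37 j3 -0.55 j5 -0.22
```

```bash
cat >> h.py <<'E'
G=fit().x
LO=np.array([-3.14,-1.21,-1.07,-3.16,-2.99,-3.1]);HI=np.array([3.14,2.06,1.41,2.05,-.16,3.1])
def chain(q,g=G):
    L1,L2,e,h,L,d,d2=g; a=q[1]-q[2]; w=R.from_euler('z',q[0])
    E=np.array([L1*np.sin(q[1]),-d,h+L1*np.cos(q[1])]); W=E+[L2*np.cos(a+e),0,-L2*np.sin(a+e)]
    Rf=R.from_euler('y',a)*R.from_euler('x',-q[3]); W2=W+Rf.apply([0,-d2,0])
    return [w.apply(v) for v in(E,W,W2)]
def ik5(P,z,seed,reg=0):
    f=lambda q:np.r_[(fk(np.r_[q,0],G)[0]-P)/100,fk(np.r_[q,0],G)[1]-z,reg*(q-seed)]
    r=least_squares(f,np.clip(seed,LO[:5]+.01,HI[:5]-.01),bounds=(LO[:5]+.005,HI[:5]-.02)); return r.x,np.linalg.norm(r.fun[:6])
E
python3 - <<'E'
from h import *
rng=np.random.default_rng(0)
for th in(35,45,52):
  for psi in(-60,-40,-20,0,20,40,60):
    t,p=np.radians([th,psi]); z=np.array([np.cos(t)*np.cos(p),np.cos(t)*np.sin(p),-np.sin(t)])
    sols=[]
    for j4 in(-3,-2.3,-1.6,-.8,0,.8,1.6):
      for j1 in(-.5,0,):
        q,c=ik5(np.array([590,-138,60.]),z,np.array([j1,.4,-.7,j4,-.6]))
        if c<1e-3 and not any(np.abs(q-s).max()<.1 for s in sols): sols.append(q)
    for q in sols: print(th,psi,q.round(2),[v.round(0).tolist() for v in chain(q)[1:]])
# roll model
for q,M in (([1.4306,.3847,.0079,0,-1.1940,-.2586],R.from_quat([.980182,-.198098,0,0])),([.045,.104,-.321,0,-1.144,-.043],R.from_quat([.708,-.706,0,0])),([-.081,-.109,-.751,-.522,-.16,.575],R.from_quat([.656,-.649,.266,-.28]))):
    B=R.from_euler('z',q[0])*R.from_euler('y',q[1]-q[2])*R.from_euler('x',-q[3])*R.from_euler('y',-q[4])
    for s in(1,-1): print(s,((B*R.from_euler('x',s*q[5])).inv()*M).as_matrix().round(2).tolist())
E
```

```text
35 -20 [-0.59  0.52 -0.82 -2.85 -0.74] [[312.0, -207.0, 242.0], [360.0, -54.0, 232.0]]
35 0 [-0.6   0.48 -0.54 -2.1  -0.57] [[396.0, -272.0, 304.0], [345.0, -138.0, 232.0]]
35 20 [-0.56  0.5  -0.36 -1.59 -0.7 ] [[462.0, -289.0, 336.0], [360.0, -222.0, 232.0]]
35 40 [-0.55  0.57 -0.2  -1.29 -0.94] [[518.0, -313.0, 342.0], [402.0, -295.0, 232.0]]
35 60 [-0.51  0.66 -0.03 -1.08 -1.19] [[583.0, -329.0, 341.0], [467.0, -350.0, 232.0]]
45 -60 [-0.04  0.49 -0.91  1.96 -0.71] [[336.0, -11.0, 246.0], [484.0, 45.0, 271.0]]
45 -20 [-0.54  0.43 -0.65 -2.69 -0.31] [[370.0, -221.0, 305.0], [391.0, -66.0, 271.0]]
45 0 [-0.31  0.4  -0.39 -1.46 -0.22] [[491.0, -156.0, 384.0], [379.0, -138.0, 271.0]]
45 20 [-0.38  0.44 -0.32 -1.26 -0.52] [[507.0, -204.0, 383.0], [391.0, -210.0, 271.0]]
45 40 [-0.42  0.51 -0.2  -1.09 -0.8 ] [[543.0, -244.0, 379.0], [428.0, -274.0, 271.0]]
45 60 [-0.42  0.6  -0.05 -0.93 -1.06] [[595.0, -266.0, 374.0], [484.0, -321.0, 271.0]]
52 -60 [-0.04  0.46 -0.88  1.83 -0.57] [[345.0, -13.0, 259.0], [498.0, 21.0, 296.0]]
52 20 [-0.25  0.42 -0.31 -0.96 -0.44] [[526.0, -134.0, 393.0], [417.0, -201.0, 296.0]]
52 40 [-0.33  0.49 -0.2  -0.91 -0.73] [[557.0, -190.0, 394.0], [449.0, -256.0, 296.0]]
52 60 [-0.35  0.56 -0.07 -0.82 -0.98] [[601.0, -218.0, 390.0], [498.0, -297.0, 296.0]]
1 [[0.0, 0.0, 1.0], [-0.87, 0.49, -0.0], [-0.49, -0.87, 0.0]]
-1 [[0.0, 0.0, 1.0], [-1.0, 0.0, 0.0], [-0.0, -1.0, 0.0]]
1 [[-0.0, -0.0, 1.0], [-1.0, 0.09, 0.0], [-0.09, -1.0, -0.0]]
-1 [[-0.0, -0.0, 1.0], [-1.0, -0.0, -0.0], [0.0, -1.0, -0.0]]
1 [[0.0, -0.0, 1.0], [-0.41, -0.91, -0.0], [0.91, -0.41, -0.0]]
-1 [[0.0, -0.0, 1.0], [-1.0, 0.0, 0.0], [-0.0, -1.0, -0.0]]
```

```bash
cat >> h.py <<'E'
C6=R.from_matrix(np.array([[0,0,1.],[-1,0,0],[0,-1,0]]))
def fk6(q):
    return fk(q,G)[0], R.from_euler('z',q[0])*R.from_euler('y',q[1]-q[2])*R.from_euler('x',-q[3])*R.from_euler('y',-q[4])*R.from_euler('x',-q[5])*C6
def ik6(P,Rt,seed):
    f=lambda q:np.r_[(fk6(q)[0]-P)/100,(fk6(q)[1].inv()*Rt).as_rotvec()]
    r=least_squares(f,np.clip(seed,LO+.001,HI-.001),bounds=(LO,HI)); return r.x,np.linalg.norm(r.fun)
def tilt(th,psi,q6,P,seed):
    t,p=np.radians([th,psi]); z=np.array([np.cos(t)*np.cos(p),np.cos(t)*np.sin(p),-np.sin(t)])
    q,c=ik5(np.array(P,float),z,np.array(seed[:5]),1e-4); return np.r_[q,q6],c
def path(p0,R0,p1,R1,q,n=12):
    from scipy.spatial.transform import Slerp
    S=Slerp([0,1],R.concatenate([R0,R1]))
    for k in np.linspace(0,1,n+1)[1:]:
        q,c=ik6(p0+(p1-p0)*k,S(k),q); print(q.round(2),'err %.3f'%c)
    return q
def rel(p0,R0,p1,R1): print('inc',(R0.inv().apply(p1-p0)/1000).round(4).tolist(),(R0.inv()*R1).as_rotvec(degrees=True).round(2).tolist())
E
python3 - <<'E'
from h import *
s=arm.read_state();p0,R0=s['position'],R.from_quat(s['ee_rot']);q0=s['joints']
print(fk6(q0)[0]-p0,(fk6(q0)[1].inv()*R0).magnitude())
seed=[-.38,.44,-.32,-1.26,-.52]
qB,c=tilt(42,20,1.2,(595,-138,60),seed);print(qB.round(2),c)
qA,c=tilt(42,20,1.2,(500,-138,60),qB);print(qA.round(2),c)
pA,RA=fk6(qA)
# fix q6 for minimal rotation
b=min(np.arange(-1,3,.05),key=lambda a:(R0.inv()*fk6(np.r_[qA[:5],a])[1]).magnitude()); qA[5]=b; pA,RA=fk6(qA); print('q6',b)
rel(p0,R0,pA,RA); q=path(p0,R0,pA,RA,q0)
print('sweep'); rel(pA,RA,pA+[95,0,0],RA); path(pA,RA,pA+[95,0,0],RA,q,4)
E
```

```text
[0.21546872 0.14630896 0.05259912] 2.7894008272968645e-16
[-0.43  0.46 -0.32 -1.37 -0.57  1.2 ] 3.3725887554452074e-09
[-0.57  0.39 -0.49 -1.43 -0.64  1.2 ] 3.7184154041725937e-09
q6 1.8500000000000023
inc [-0.0088, 0.0477, 0.1469] [0.62, -13.47, 1.38]
[-0.2  -0.06 -0.66 -0.77 -0.26  0.89] err 0.000
[-0.28 -0.02 -0.62 -0.91 -0.33  1.08] err 0.000
[-0.34  0.02 -0.6  -1.01 -0.38  1.22] err 0.000
[-0.39  0.06 -0.58 -1.09 -0.42  1.33] err 0.000
[-0.42  0.1  -0.56 -1.16 -0.45  1.43] err 0.000
[-0.46  0.15 -0.55 -1.22 -0.49  1.51] err 0.000
[-0.49  0.19 -0.54 -1.27 -0.52  1.59] err 0.000
[-0.51  0.23 -0.53 -1.31 -0.54  1.65] err 0.000
[-0.53  0.27 -0.52 -1.34 -0.57  1.71] err 0.000
[-0.55  0.31 -0.51 -1.38 -0.6   1.76] err 0.000
[-0.56  0.35 -0.5  -1.4  -0.62  1.81] err 0.000
[-0.57  0.39 -0.49 -1.43 -0.64  1.85] err 0.000
sweep
inc [0.0158, -0.0661, 0.0663] [0.0, 0.0, 0.0]
[-0.53  0.4  -0.44 -1.42 -0.62  1.8 ] err 0.000
[-0.5   0.42 -0.4  -1.4  -0.6   1.76] err 0.000
[-0.47  0.44 -0.36 -1.39 -0.58  1.71] err 0.000
[-0.43  0.46 -0.32 -1.37 -0.57  1.66] err 0.000
```

Request:
servo_tool:
  increments:
    - [0,-0.001,0.004,0.012,0.05,-1.1,0.1]
    - [0,-0.002,0.009,0.026,0.1,-2.5,0.2]
    - [0,-0.003,0.014,0.043,0.2,-4,0.4]
    - [0,-0.004,0.02,0.061,0.3,-5.6,0.6]
    - [0,-0.005,0.026,0.08,0.3,-7.3,0.8]
    - [0,-0.006,0.032,0.1,0.4,-9.2,1]
    - [0,-0.008,0.04,0.122,0.5,-11.3,1.2]
    - [0,-0.009,0.048,0.147,0.6,-13.5,1.4]
    - [0,-0.009,0.048,0.147,0.6,-13.5,1.4]

```text
clock: 4.47
position: [499.7, -138.2, 57.6]
ee_rot: [0.673, -0.619, 0.185, -0.36]
contact_force: [-1.5, -0.7, 0.6]
gripper_width: 0.2
grasp_force: 0.0
```

```bash
python3 - <<'E'
from h import *
s=arm.read_state();p,Q=s['position'],R.from_quat(s['ee_rot']);print(s['clock'],s['joints'].round(2),p.round(1),s['contact_force'].round(1),Q.as_matrix()[:,2].round(2))
for x in(540,570,600): rel(p,Q,np.array([x,-138,60]),Q)
d=cam("scene");cv2.imwrite("pics/c1.png",cv2.resize(d['color'][100:320,300:520,::-1],None,fx=2.7,fy=2.7))
E
```

```text
4.475 [-0.57  0.39 -0.49 -1.43 -0.64  1.85] [ 499.7 -138.2   57.6] [-1.5 -0.7  0.6] [ 0.69  0.26 -0.67]
inc [0.0059, -0.03, 0.0264] [0.0, 0.0, 0.0]
inc [0.0109, -0.051, 0.0473] [0.0, 0.0, 0.0]
inc [0.0158, -0.072, 0.0681] [0.0, 0.0, 0.0]
```

View pics/c1.png

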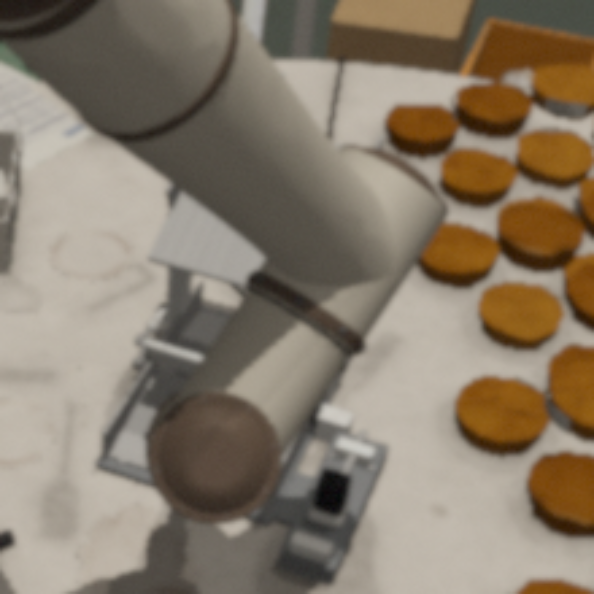

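Request:
servo_tool:
  increments:
    - [0,0.003,-0.015,0.013,0,0,0]
    - [0,0.006,-0.03,0.026,0,0,0]
    - [0,0.008,-0.04,0.037,0,0,0]
    - [0,0.011,-0.051,0.047,0,0,0]
    - [0,0.012,-0.058,0.054,0,0,0]
    - [0,0.014,-0.065,0.061,0,0,0]
    - [0,0.014,-0.065,0.061,0,0,0]

```text
clock: 5.4
position: [591.3, -137.0, 63.0]
ee_rot: [0.673, -0.618, 0.187, -0.361]
contact_force: [-0.3, -0.6, -1.0]
gripper_width: 0.2
grasp_force: 0.0
```

```bash
python3 - <<'E'
from h import *
s=arm.read_state();p,Q=s['position'],R.from_quat(s['ee_rot']);print(s['clock'],s['joints'].round(2),p.round(1),s['contact_force'].round(1))
for c,dx in(("top",0),("scene",0)):
    d=cam(c);cv2.imwrite(f"pics/{c}2.png",cv2.resize(d['color'][100:270,300:430,::-1] if c=="top" else d['color'][120:320,320:460,::-1],None,fx=3.2 if c=="top" else 2.7,fy=3.2 if c=="top" else 2.7))
A,B=cv2.imread("pics/top2.png"),cv2.imread("pics/scene2.png");H=max(len(A),len(B))
cv2.imwrite("pics/c2.png",np.hstack([cv2.copyMakeBorder(m,0,H-len(m),0,0,0) for m in(A,B)]))
E
```

```text
5.4 [-0.43  0.45 -0.33 -1.36 -0.56  1.65] [ 591.3 -137.    63. ] [-0.3 -0.6 -1. ]
```

View pics/c2.png

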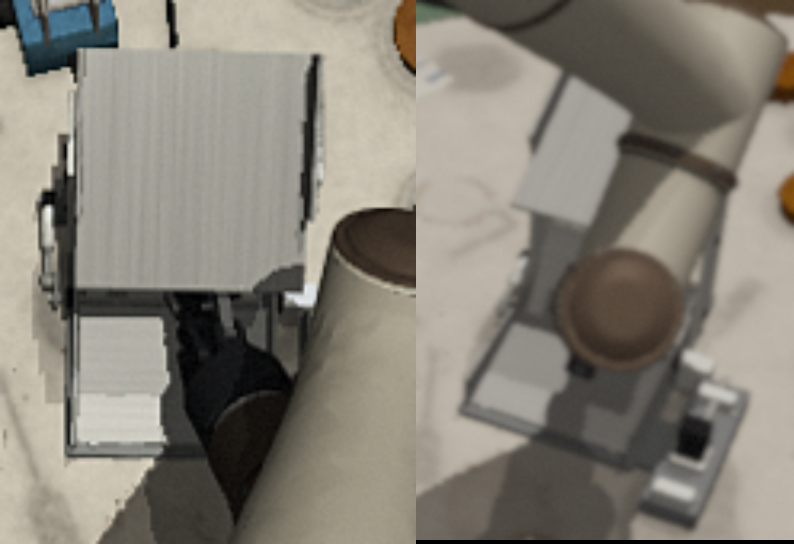

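```bash
python3 - <<'E'
from h import *
s=arm.read_state();p0,R0=s['position'],R.from_quat(s['ee_rot']);q0=s['joints']
p1=np.array([480,-138,75.]);rel(p0,R0,p1,R0);q1=path(p0,R0,p1,R0,q0,4)
Rd=R.from_matrix(np.array([[0,-1,0],[-1,0,0],[0,0,-1.]]))
p2=np.array([435,-268,150.]);rel(p0,R0,p2,Rd);print();q2=path(p1,R0,p2,Rd,q1,10);
E
```

```text
inc [-0.0199, 0.068, -0.0855] [0.0, 0.0, 0.0]
[-0.47  0.42 -0.37 -1.37 -0.59  1.69] err 0.000
[-0.5   0.39 -0.42 -1.38 -0.61  1.73] err 0.000
[-0.54  0.36 -0.47 -1.38 -0.63  1.77] err 0.000
[-0.58  0.33 -0.51 -1.38 -0.65  1.8 ] err 0.000
inc [0.0836, 0.0427, -0.2003] [-45.64, 14.55, 4.63]

[-0.5   0.29 -0.49 -1.2  -0.58  1.55] err 0.000
[-0.42  0.26 -0.48 -1.   -0.53  1.29] err 0.000
[-0.35  0.23 -0.49 -0.79 -0.51  1.05] err 0.000
[-0.3   0.22 -0.49 -0.61 -0.52  0.83] err 0.000
[-0.27  0.22 -0.5  -0.45 -0.55  0.65] err 0.000
[-0.25  0.22 -0.49 -0.32 -0.61  0.52] err 0.000
[-0.24  0.22 -0.47 -0.21 -0.67  0.41] err 0.000
[-0.23  0.24 -0.45 -0.13 -0.75  0.34] err 0.000
[-0.23  0.25 -0.42 -0.06 -0.83  0.28] err 0.000
[-0.23  0.27 -0.38 -0.   -0.92  0.23] err 0.000
```

Request:
servo_tool:
  increments:
    - [0,-0.005,0.017,-0.022,0,0,0]
    - [0,-0.01,0.034,-0.044,0,0,0]
    - [0,-0.015,0.051,-0.065,0,0,0]
    - [0,-0.02,0.068,-0.086,0,0,0]
    - [0,0.001,0.063,-0.109,-9.1,2.9,0.9]
    - [0,0.022,0.058,-0.131,-18.3,5.8,1.9]
    - [0,0.042,0.053,-0.154,-27.4,8.7,2.8]
    - [0,0.063,0.048,-0.177,-36.5,11.6,3.7]
    - [0,0.084,0.043,-0.2,-45.6,14.6,4.6]
    - [0,0.084,0.043,-0.2,-45.6,14.6,4.6]
    - [0,0.084,0.043,-0.2,-45.6,14.6,4.6]

```text
clock: 6.88
position: [435.8, -267.6, 149.1]
ee_rot: [0.708, -0.706, 0.0, 0.001]
contact_force: [0.4, 0.4, -0.2]
gripper_width: 0.2
grasp_force: 0.0
```

```bash
python3 - <<'E'
from h import *
s=arm.read_state();p,Q=s['position'],R.from_quat(s['ee_rot']);print(s['clock'],s['joints'].round(2),p.round(1),s['contact_force'].round(1),Q.as_matrix().round(2).tolist())
for c in("top","scene"):
    d=cam(c)
    for b in arm.spot_point(c,"bolt_top")[:2]+arm.spot_point(c,"flap_edge")[:1]: print(c,round(b['p'],2),np.round(b['centre']),atz(d,b['centre'],69).round(0),atz(d,b['centre'],103).round(0))
    q=(591,-138.5,-.003)
    if c=="top": overlay(d,q,(300,100,130,170),3.2,"pics/a.png",-106,1.2)
    else: overlay(d,q,(320,120,140,200),2.7,"pics/b.png",-106,1.2)
A,B=cv2.imread("pics/a.png"),cv2.imread("pics/b.png");H=max(len(A),len(B))
cv2.imwrite("pics/c3.png",np.hstack([cv2.copyMakeBorder(m,0,H-len(m),0,0,0) for m in(A,B)]))
Rd=R.from_matrix(np.array([[0,-1,0],[-1,0,0],[0,0,-1.]]))
for x,z in((445,52),(505,52)): rel(p,Q,np.array([x,-269,z]),Rd)
E
```

```text
6.875 [-0.23  0.27 -0.39  0.   -0.91  0.23] [ 435.8 -267.6  149.1] [ 0.4  0.4 -0.2] [[0.0, -1.0, -0.0], [-1.0, -0.0, -0.0], [0.0, 0.0, -1.0]]
scene 0.59 [422. 274.] [ 486. -264.   69.] [ 454. -269.  103.]
scene 0.91 [393. 212.] [ 670. -131.   69.] [ 630. -142.  103.]
inc [0.0013, -0.0092, 0.0971] [0.04, -0.07, 0.14]
inc [0.0015, -0.0692, 0.0971] [0.04, -0.07, 0.14]
```

View pics/c3.png

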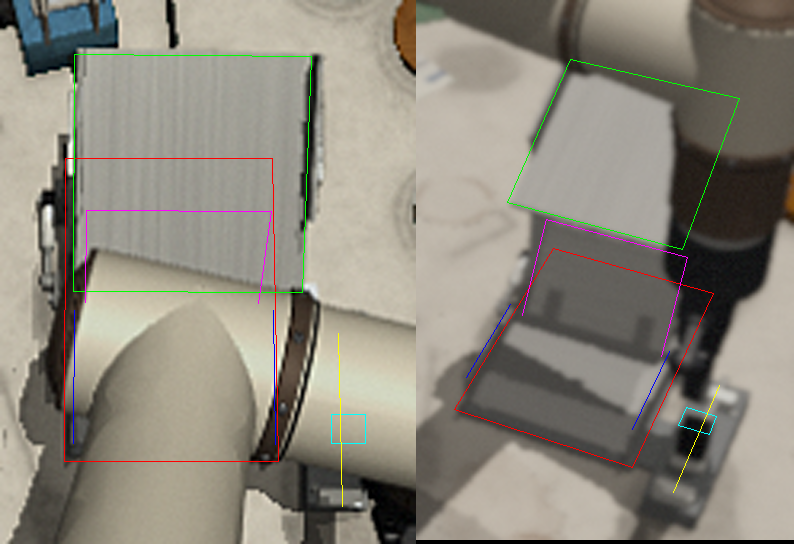

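Request:
servo_tool:
  increments:
    - [0,0.001,-0.004,0.03,0,0,0]
    - [0,0.001,-0.004,0.06,0,0,0]
    - [0,0.001,-0.004,0.085,0,0,0]
    - [0,0.001,-0.004,0.097,0,0,0]
    - [0,0.001,-0.01,0.097,0,0,0]
    - [0,0.001,-0.016,0.097,0,0,0]
    - [0,0.001,-0.022,0.097,0,0,0]
    - [0,0.001,-0.028,0.097,0,0,0]
    - [0,0.001,-0.034,0.097,0,0,0]
    - [0,0.001,-0.04,0.097,0,0,0]
    - [0,0.001,-0.046,0.097,0,0,0]
    - [0,0.001,-0.052,0.097,0,0,0]

```text
clock: 8.68
position: [487.2, -269.4, 52.4]
ee_rot: [0.707, -0.707, 0.0, 0.0]
contact_force: [-2.4, -0.6, 0.2]
gripper_width: -0.0
grasp_force: 0.8
```

Request:
servo_tool:
  increments:
    - [0,0,-0.005,0,0,0,0]
    - [0,0,-0.01,0,0,0,0]
    - [0,0,-0.014,0,0,0,0]
    - [0,0,-0.017,0,0,0,0]
    - [0,0,-0.017,0,0,0,0]

```text
clock: 9.3
position: [504.3, -269.3, 52.4]
ee_rot: [0.707, -0.707, 0.001, -0.0]
contact_force: [-0.8, 0.2, -0.7]
gripper_width: 0.1
grasp_force: 0.2
```

Request:
servo_tool:
  increments:
    - [0,0,-0.003,0,0,0,0]
    - [0,0,-0.005,0,0,0,0]
    - [0,0,-0.005,0,0,0,0]

```text
clock: 9.68
position: [506.1, -269.2, 52.4]
ee_rot: [-0.707, 0.707, 0.002, -0.002]
contact_force: [-7.5, -1.0, 3.7]
gripper_width: 0.0
grasp_force: 3.4
```

Request:
servo_tool:
  increments:
    - [0,0,-0.004,0,0,0,0]
    - [0,0,-0.004,0,0,0,0]

```text
clock: 9.93
position: [506.4, -269.2, 52.4]
ee_rot: [-0.707, 0.708, 0.005, -0.004]
contact_force: [-14.3, -1.8, 9.7]
gripper_width: 0.0
grasp_force: 7.2
```

Hard stop. Back off and lift clear.

Request:
servo_tool:
  increments:
    - [0,0,0.01,0,0,0,0]
    - [0,0,0.03,0,0,0,0]
    - [0,0,0.045,-0.03,0,0,0]
    - [0,0,0.045,-0.09,0,0,0]
    - [0,0,0.06,-0.15,0,0,0]
    - [0,0,0.07,-0.2,0,0,0]
    - [0,0.0,0.07,-0.2,0,0,0]
    - [0,-0.06,0.07,-0.2,0,0,0]
    - [0,-0.12,0.07,-0.2,0,0,0]
    - [0,-0.18,0.07,-0.2,0,0,0]
    - [0,-0.24,0.07,-0.2,0,0,0]
    - [0,-0.3,0.07,-0.2,0,0,0]

```text
clock: 11.42
position: [442.8, 33.2, 251.8]
ee_rot: [0.707, -0.707, 0.001, -0.001]
contact_force: [0.9, 0.0, 1.0]
gripper_width: -0.3
grasp_force: 0.0
```

```bash
python3 - <<'E'
from h import *
s=arm.read_state();print(s['clock'],s['position'].round(1),s['contact_force'].round(1))
for c in("top","scene"):
    d=cam(c);q=(591,-138.5,-.003)
    for k,z in(("bolt_top",69),("flap_edge",103),("carton",0),("filled_cup",0),("date_stamp",0)):
        for b in arm.spot_point(c,k)[:1]: print(c,k,round(b['p'],2),atz(d,b['centre'],z).round(0))
    if c=="top": overlay(d,q,(300,100,130,170),3.2,"pics/a.png",-60,1.2)
    else: overlay(d,q,(320,120,140,200),2.7,"pics/b.png",-60,1.2)
A,B=cv2.imread("pics/a.png"),cv2.imread("pics/b.png");H=max(len(A),len(B))
cv2.imwrite("pics/c4.png",np.hstack([cv2.copyMakeBorder(m,0,H-len(m),0,0,0) for m in(A,B)]))
E
```

```text
11.425 [442.8  33.2 251.8] [0.9 0.  1. ]
top bolt_top 0.68 [ 536. -268.   69.]
top carton 0.77 [ 319. -343.    0.]
top filled_cup 0.81 [591. 251.   0.]
top date_stamp 0.63 [368. 153.   0.]
scene bolt_top 0.84 [ 538. -272.   69.]
scene flap_edge 0.96 [ 642. -146.  103.]
scene carton 0.65 [ 316. -349.    0.]
scene filled_cup 0.69 [587. 255.   0.]
scene date_stamp 0.88 [372. 166.   0.]
```

View pics/c4.png

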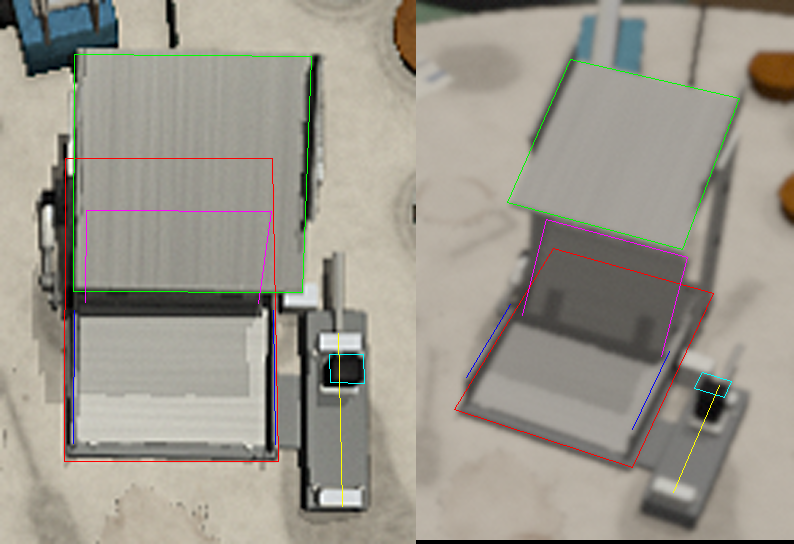

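The picture shows the flap at its far stop, matching the magenta model outline. The knob sits at about (345,370) in the top view, matching the far-end outline, and the bystanders have not moved.

```bash
python3 -c "
from bench import arm
print(arm.job_done())"
```

```text
the job is handed in; nothing more can be done
None
```

The flap is tipped over against its far stop and the bolt knob is slid to its far end and released. The carton, cup and stamp stayed where they were; I handed the job in at about 11.5 s with the robot clear.

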